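# Lay the xylophone bars on their frame in order of length

## Task

Lay the four loose wooden bars on the xylophone frame in order of length, the shortest at the end with the knob and the longest at the other end, one bar on each pair of rubber pads. Each bar must lie flat and squarely across both rails, centred on its pads both ways. Leave the glue stick standing where it is.

Things in the scene. Friction and masses are not known exactly. Their poses are not given: they have to be found in the camera images.
- bar_a: loose shortest xylophone bar: plain pale wood, 90 mm long, 36 mm wide, 16 mm thick, about 37 g, two small dark drill marks on its top. Origin: centre of its underside; z up, y along its length, x across its width. Lies flat on the bench at the start.
- bar_b: loose second shortest xylophone bar: plain pale wood, 115 mm long, 36 mm wide, 16 mm thick, about 48 g, two small dark drill marks on its top. Origin: centre of its underside; z up, y along its length, x across its width. Lies flat on the bench at the start.
- bar_c: loose second longest xylophone bar: plain pale wood, 140 mm long, 36 mm wide, 16 mm thick, about 58 g, two small dark drill marks on its top. Origin: centre of its underside; z up, y along its length, x across its width. Lies flat on the bench at the start.
- bar_d: loose longest xylophone bar: plain pale wood, 165 mm long, 36 mm wide, 16 mm thick, about 68 g, two small dark drill marks on its top. Origin: centre of its underside; z up, y along its length, x across its width. Lies flat on the bench at the start.
- seat1: place 1 of 4 in the row on the fixed pale wooden frame: two black rubber pads, 36 x 14 x 3 mm, one on each of two 30 mm high, 14 mm wide rails (40 mm open gap between). Origin: midway between the pads at rail-top height, 30 mm above the bench; bars lie on the pads, 3 mm higher. x: along the rails from seat1 to seat4, y: across them (along a laid bar). Places are 78 mm apart.
- seat2: place 2 of 4 in the row on the fixed pale wooden frame: two black rubber pads, 36 x 14 x 3 mm, one on each of two 30 mm high, 14 mm wide rails (40 mm open gap between). Origin: midway between the pads at rail-top height, 30 mm above the bench; bars lie on the pads, 3 mm higher. x: along the rails from seat1 to seat4, y: across them (along a laid bar). Places are 78 mm apart.
- seat3: place 3 of 4 in the row on the fixed pale wooden frame: two black rubber pads, 36 x 14 x 3 mm, one on each of two 30 mm high, 14 mm wide rails (40 mm open gap between). Origin: midway between the pads at rail-top height, 30 mm above the bench; bars lie on the pads, 3 mm higher. x: along the rails from seat1 to seat4, y: across them (along a laid bar). Places are 78 mm apart.
- seat4: place 4 of 4 in the row on the fixed pale wooden frame: two black rubber pads, 36 x 14 x 3 mm, one on each of two 30 mm high, 14 mm wide rails (40 mm open gap between). Origin: midway between the pads at rail-top height, 30 mm above the bench; bars lie on the pads, 3 mm higher. x: along the rails from seat1 to seat4, y: across them (along a laid bar). Places are 78 mm apart.
- knob_block: dark wooden cross-block fixed on the rails at one end of the row, with a round pale knob (34 mm across) on it; 24 x 84 x 12 mm, knob top 39 mm above the origin, which is the centre of its underside, at rail-top height, 75 mm outward from the end place beside it (seat1 or seat4, it varies). The other end has a like batten without a knob.
- glue_stick: bystander: glue stick standing on the bench, grey with a green cap, 32 mm across, 62 mm tall, loose. Origin: centre of its underside, z up.
Not all that is in view belongs to the job. Leave any red or yellow look-alike of the bar_c alone.

How it is judged:
At the end, for the whole second after the job is handed in: From the knob end the bars lie shortest to longest, one per place: each centre within 14 mm (horizontally) of its place's, within 0.17 rad of square to the rails, flat (tilt under 0.06 rad), underside 0 to 6 mm above the rail tops, released, at rest (linear speed of each of bar_a, bar_b, bar_c, bar_d below 0.02 m/s and angular speed of each of bar_a, bar_b, bar_c, bar_d below 0.2 rad/s and angle between each of bar_a, bar_b, bar_c, bar_d's own z axis and vertical below 0.06 rad and angle between the y axis of each of bar_a, bar_b, bar_c, bar_d and the y axis of seat1, either way round below 0.17 rad and z of bar_a in the frame of seat1 between 0 and 0.006 m and z of bar_b in the frame of seat1 between 0 and 0.006 m and z of bar_c in the frame of seat1 between 0 and 0.006 m and z of bar_d in the frame of seat1 between 0 and 0.006 m and ((horizontal distance between knob_block and seat1 below 0.15 m and horizontal distance between bar_a and seat1 below 0.014 m and horizontal distance between bar_b and seat2 below 0.014 m and horizontal distance between bar_c and seat3 below 0.014 m and horizontal distance between bar_d and seat4 below 0.014 m) or (horizontal distance between knob_block and seat4 below 0.15 m and horizontal distance between bar_d and seat1 below 0.014 m and horizontal distance between bar_c and seat2 below 0.014 m and horizontal distance between bar_b and seat3 below 0.014 m and horizontal distance between bar_a and seat4 below 0.014 m))); the robot touches nothing.
It fails at once if the glue stick is moved more than 30 mm or tipped (distance of glue_stick from where it was at the start of the episode above 0.03 m or angle between glue_stick's own z axis and vertical above 0.35 rad).
It also fails if it takes over 99 s, if anything falls off the work surface, if the arm or the gripper's body presses on something with over 40 N, if the wrist force passes 120 N, or if a joint passes its speed limit or range.

## Robot

A 7-joint arm with a two-finger parallel gripper is mounted at the origin on the work surface. World frame = base frame: x ahead of the robot, y to its left, z up, the work surface at z = 0. Lengths are in m, angles in rad, forces in N, time in s.
With the tool pointing down it reaches from about 0.35 to 0.9 m from the base axis. Payload 19.9 kg.
Tool frame: the origin (TCP) lies midway between the tips of the shut fingers; the grasp point (between the pads) lies 19 mm behind it (env.grasp_offset is the distance from the TCP to the grasp point, in m); z points along the fingers, y is the line along which they close (so a half turn about z gives the same grasp; the last joint's range is limited). The gripper opens to 94 mm and grips with 3 to 60 N. Pads are 16 mm wide; open, the fingers measure 119 mm over their backs; the gripper's body (75 mm by 177 mm) begins 78 mm behind the grasp point.
Start: joints at [-1.204, 0.417, -0.01, 1.614, 0.005, 1.111, -0.053], TCP at [0.248, 0.574, 0.17] pointing down, gripper open.
Joint ranges: [-2.81, 2.81], [-0.39, 2.02], [-1.27, 1.25], [0.06, 2.57], [-1.19, 4.33], [0.19, 2], [-2.82, 2.82]. Speed limits (rad/s): [1.89, 1.89, 2.39, 2.39, 3.01, 3.01, 3.01].

## Interface

Orientations are given as a 3x3 rotation matrix whose columns are the frame's x, y, z axes.
In Python, from bench import env gives the robot as it stands. The module is installed in compiled form; this text tells all that it offers.
- The arm moves only by the shell command python3 -m handwheel 'ROWS'. ROWS is JSON, a list of rows, each an object with "twist": the turn, a rotation vector about the tool's x, y, z each as a share of pi/2 rad, from -1 to 1, a list of three; "xyz": the shift along the tool's x, y, z each as a share of 0.5 m, from -1 to 1, a list of three; "grip": the opening, from 0 (shut) to 1 (fully open). In form: [{"twist": [ax, ay, az], "xyz": [x, y, z], "grip": grip}, ...]. A call has 1 to 20 rows; each row is the pose to reach, as a shift and turn from the pose commanded when the call began, along the tool's axes at that moment; what a row does not reach only later rows make up. A row lasts 1/12 s, in which the tool goes at most 41.7 mm and 7.16 degrees, less where a joint would pass 70% of its speed; a pose out of reach is approached as far as the arm can. A call with a number of a shift or a turn outside -1 to 1 is refused whole. A call with a gripper value outside its range is refused whole. The fingers move at their own pace and stop on an object; the grip force is fixed at half the most. Time passes only in rows, so rows that repeat a pose let the fingers close. It gives the time, the measured TCP pose, the force, the opening and the grip force at its end, in the units of the state.
- env.sense(): the state, without advancing time (a new reading comes with each control period).
- env.camera(name): name is "scene" or "top" or "wrist"; returns the picture (480x640x3 uint8, red, green, blue); there is no depth.
- env.camera_params(name): a dict with "fx", "fy", "cx", "cy" (pixels), "T" (4x4, takes a point from camera to world coordinates). Camera axes: x right, y down, z forward; pixel columns grow to the right and rows downward; lengths in m; the calibration is good to about 2 mm. A picture is of the moment at which its call begins: read the wrist's pose just before it. camera_params takes no time and is no camera call; for the wrist camera it gives the pose at the moment of the call.
- env.hand_in(): hands the job in; it is judged then, once.
Trained networks look in the newest picture that a camera, given by its name, has taken for a name from the list of things; names that differ only in an ending like _2 or _b are one class to them, and where a whole thing is asked for, a point or a joint stands for the part that bears it (a point fixed in the world has none). Each returns a list of dicts, best first, with "confidence" (0 to 1); they miss things now and then, are a little off and sometimes report something else, mostly with a low value. They report only what shows in the picture. A call takes as long as a camera call. They do not tell look-alikes from the thing itself.
- env.recognise(camera, thing): "location" ([column, row] in pixels, amid what is visible of it).
The state is a dict: "clock": time; "joint_positions": joint angles; "joint_velocities": joint speeds; "joint_efforts": joint torques, N m; "tool_pos": TCP position; "orientation": TCP orientation; "contact_force": force on the tool from outside, world axes, zero at the start; "wrist_torque": the same for the moment, N m; "opening": finger opening in m; "gripper_force": force on a finger pad.
Only numpy, scipy, OpenCV 4.12 (cv2) and the standard library are available. Lean on these libraries where they do the work, as an engineer would, in place of code of your own. Each camera call takes 0.05 s, during which the arm holds its last target. There are 200 camera calls.

## Working session

There is one attempt and no reset: what is moved stays moved. The work goes in short steps, Python scripts to look and compute and a shell command to move; the robot and the scene stay as the last step left them, time stands still between calls to the robot, and variables do not carry over. Pictures are saved under pics/ and viewed, at most 14 in all, crops included, and the job is handed in when it is done.

```bash
mkdir -p pics
python3 - <<'E'
from bench import env
import cv2
s=env.sense();print(s['clock'],s['tool_pos'],s['orientation'],s['opening'],env.grasp_offset)
for n in("top","scene"):
    cv2.imwrite(f"pics/{n}0.png",env.camera(n)[:,:,::-1])
    p=env.camera_params(n);print(n,p)
    for t in("bar_a","seat1","knob_block","glue_stick"):
        print(t,[(d['location'],round(d['confidence'],2)) for d in env.recognise(n,t)])
E
```

```text
0.0 [0.24771274 0.57336048 0.1696306 ] [[-9.18007428e-01  3.96562995e-01 -3.92324949e-04]
 [ 3.96563178e-01  9.18006727e-01 -1.13766614e-03]
 [-9.09993465e-05 -1.19996759e-03 -9.99999276e-01]] 0.0938183866554667 0.0188
top {'fx': 485.5701181073663, 'fy': 485.5701181073663, 'cx': 322.60143908194857, 'cy': 238.87881870056725, 'T': array([[-0.02034879, -0.98999725,  0.1396115 ,  0.38858562],
       [-0.99969532,  0.01819606, -0.0166787 ,  0.02152052],
       [ 0.01397149, -0.13990835, -0.99006588,  1.02110936],
       [ 0.        ,  0.        ,  0.        ,  1.        ]])}
bar_a [([178.2, 196.7], 0.94), ([178.6, 349.9], 0.91), ([287.6, 204.4], 0.83), ([178.4, 274.5], 0.79), ([274.9, 339.1], 0.71), ([279.6, 264.1], 0.68)]
seat1 [([438.4, 211.9], 0.68), ([408.2, 177.7], 0.62), ([454.6, 287.2], 0.49), ([441.4, 252.1], 0.47), ([304.6, 144.5], 0.36)]
knob_block [([459.0, 323.6], 0.72)]
glue_stick [([308.1, 144.4], 0.73)]
scene {'fx': 615.4167570867029, 'fy': 615.4167570867029, 'cx': 329.38826590508336, 'cy': 243.536985971667, 'T': array([[-0.69103904,  0.45595746, -0.56086347,  1.17991621],
       [ 0.72272461,  0.44829035, -0.52602746,  0.63007399],
       [ 0.01158354, -0.76885535, -0.63931782,  0.81618601],
       [ 0.        ,  0.        ,  0.        ,  1.        ]])}
bar_a [([514.9, 285.5], 0.91), ([418.7, 382.4], 0.87), ([423.2, 243.0], 0.77), ([321.1, 306.3], 0.73), ([473.8, 327.2], 0.66), ([377.5, 273.3], 0.63)]
seat1 [([214.7, 242.5], 0.7), ([287.3, 183.8], 0.63), ([261.5, 201.9], 0.59), ([223.9, 217.4], 0.53)]
knob_block [([296.8, 168.1], 0.57)]
glue_stick [([251.6, 319.3], 0.68)]
```

View pics/top0.png

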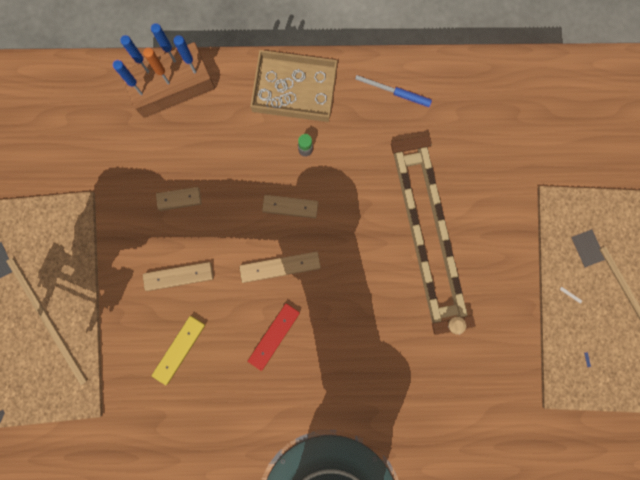

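View pics/scene0.png

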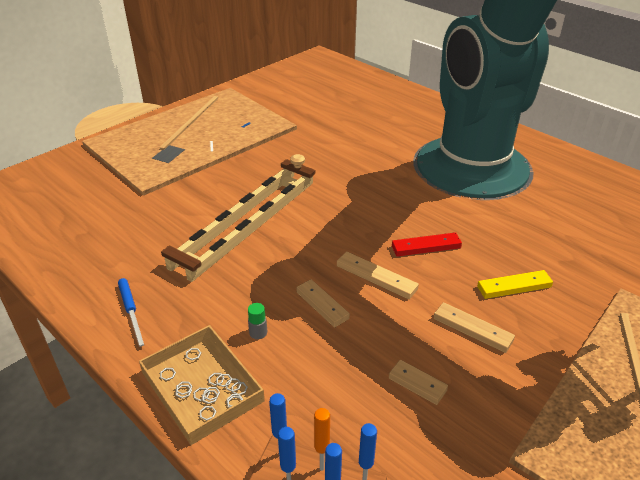

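The bars run shortest to longest at top-image pixels (178,197), (290,206), (178,275) and (280,266). The yellow bar (178,350) and the red bar (275,338) are look-alikes to leave alone. The knob is at (457,325), the end of the frame near the robot, and the glue stick is at (306,144). I'll enlarge this to confirm and to get the corners.

Run:
```python
import cv2,numpy as np
im=cv2.imread("pics/top0.png")
c=cv2.resize(im[175:300,135:335],None,fx=4,fy=4,interpolation=cv2.INTER_CUBIC)
c=(255*(c/255.)**.6).astype(np.uint8)
cv2.imwrite("pics/c1.png",c)
c=cv2.resize(im[125:340,380:480],None,fx=2.75,fy=2.75,interpolation=cv2.INTER_CUBIC)
cv2.imwrite("pics/c2.png",c)
# dark pads
g=im.max(2); r=g[140:325,395:470]
n,l,st,ce=cv2.connectedComponentsWithStats((r<50).astype(np.uint8))
for s,k in zip(st,ce):
    if 20<s[4]<400: print(s[2:],k+[395,140])
```

```text
(no output)
```

View pics/c1.png

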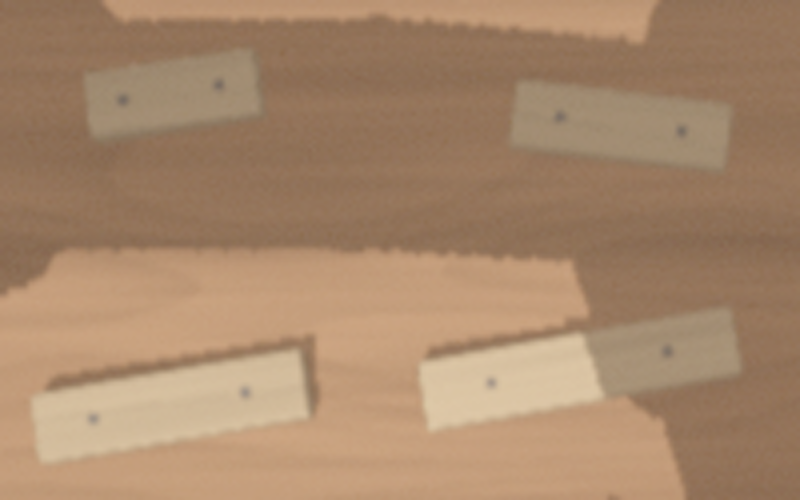

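View pics/c2.png

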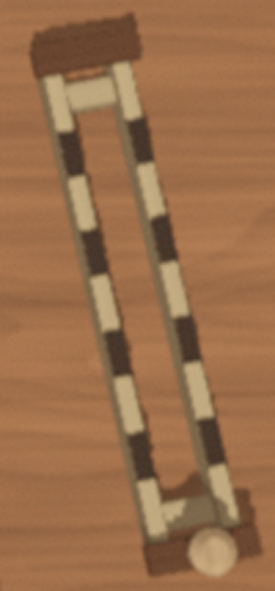

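The crop confirms four pale bars with drill marks and measurable corners. The pads show up as eight dark patches, with the knob at the lower end.

```bash
cat > h.py <<'E'
import numpy as np
from bench import env
def ray(n,uv,z,p=None):
    p=p or env.camera_params(n);T=p['T']
    d=T[:3,:3]@np.array([(uv[0]-p['cx'])/p['fx'],(uv[1]-p['cy'])/p['fy'],1]);o=T[:3,3]
    return o+d*(z-o[2])/d[2]
def plan(pos,ang,z=None):
    """shift/turn shares from the current tool pose so that closing axis y is perpendicular to bar angle ang (bar y dir)"""
    s=env.sense();R=np.array(s['orientation'])
    d=R.T@(np.array(pos)-s['tool_pos'])/.5
    cur=np.arctan2(R[1,1],R[0,1]);w=(ang+np.pi/2-cur+np.pi/2)%np.pi-np.pi/2  # world yaw change
    print('xyz',d.round(4),'twist z',round(-w/(np.pi/2),4),'j7',s['joint_positions'][6].round(2),'clock',s['clock'])
E
python3 - <<'E'
from h import *
B=dict(a=[(123,100),(219,85),(84,74),(252,50),(260,113),(92,138)],b=[(560,117),(682,131),(517,81),(733,105),(725,170),(511,146)],
c=[(93,418),(245,392),(32,397),(300,348),(308,415),(40,463)],d=[(491,383),(668,351),(420,363),(730,308),(740,373),(428,431)])
for k,v in B.items():
    P=np.array([ray("top",((u+.5)/4-.5+135,(w+.5)/4-.5+175),.016) for u,w in v])
    L=(P[3]+P[4]-P[2]-P[5])/2
    print(k,P[:2].mean(0).round(4),P[2:].mean(0).round(4),'len',np.linalg.norm(L).round(3),'wid',np.linalg.norm(P[2]-P[5]).round(3),'ang',np.arctan2(L[1],L[0]).round(3), np.arctan2(*(P[1]-P[0])[1::-1]).round(3))
f=lambda l:np.array([ray("top",((u+.5)/2.75-.5+380,(w+.5)/2.75-.5+125),.033) for u,w in l])
l=f([(71,153),(93,251),(116,352),(141,456)]);r=f([(139,140),(163,238),(187,339),(211,442)])
print(((l+r)/2).round(4),np.linalg.norm(np.diff((l+r)/2,axis=0),axis=1),np.linalg.norm(l-r,axis=1))
a=(l+r)[0]-(l+r)[3];print('rail ang',np.arctan2(a[1],a[0]),[np.arctan2(*(x)[1::-1]) for x in l-r])
print('glue',ray("top",(306,142),.06),'knob',ray('top',(457.5,325),.069))
plan([.5,.3,.2],0)
E
```

```text
a [0.6234 0.3088 0.016 ] [0.6228 0.3082 0.016 ] len 0.089 wid 0.035 ang -1.439 -1.428
b [0.6024 0.0722 0.016 ] [0.6016 0.0719 0.016 ] len 0.114 wid 0.035 ang -1.702 -1.705
c [0.4589 0.3062 0.016 ] [0.4586 0.3056 0.016 ] len 0.139 wid 0.034 ang -1.409 -1.419
d [0.4745 0.095  0.016 ] [0.4736 0.0948 0.016 ] len 0.163 wid 0.035 ang -1.409 -1.41
[[ 0.6533 -0.1977  0.033 ]
 [ 0.577  -0.2114  0.033 ]
 [ 0.4999 -0.2252  0.033 ]
 [ 0.4226 -0.2393  0.033 ]] [0.07756916 0.07826979 0.07859038] [0.05334294 0.05428634 0.05445891 0.05331912]
rail ang 0.1785575898514833 [np.float64(1.7466188368819269), np.float64(1.7382287778424361), np.float64(1.732640303786204), np.float64(1.7455479943261367)]
glue [0.7258792  0.03536867 0.06      ] knob [ 0.34938187 -0.25270013  0.069     ]
xyz [-0.68   -0.3025 -0.0596] twist z -0.2596 j7 -0.05 clock 0.5
```

Run:
```python
from h import *
plan([.623,.3085,.08],-1.435)
```

```text
xyz [-0.8991 -0.1893  0.1804] twist z 0.6539 j7 -0.05 clock 0.5
```

```bash
python3 -m handwheel '[{"twist":[0,0,0.654],"xyz":[-0.899,-0.189,0.18],"grip":1},{"twist":[0,0,0.654],"xyz":[-0.899,-0.189,0.18],"grip":1},{"twist":[0,0,0.654],"xyz":[-0.899,-0.189,0.18],"grip":1},{"twist":[0,0,0.654],"xyz":[-0.899,-0.189,0.18],"grip":1},{"twist":[0,0,0.654],"xyz":[-0.899,-0.189,0.18],"grip":1},{"twist":[0,0,0.654],"xyz":[-0.899,-0.189,0.18],"grip":1},{"twist":[0,0,0.654],"xyz":[-0.899,-0.189,0.18],"grip":1},{"twist":[0,0,0.654],"xyz":[-0.899,-0.189,0.18],"grip":1},{"twist":[0,0,0.654],"xyz":[-0.899,-0.189,0.18],"grip":1},{"twist":[0,0,0.654],"xyz":[-0.899,-0.189,0.18],"grip":1},{"twist":[0,0,0.654],"xyz":[-0.899,-0.189,0.18],"grip":1},{"twist":[0,0,0.654],"xyz":[-0.899,-0.189,0.18],"grip":1},{"twist":[0,0,0.654],"xyz":[-0.899,-0.189,0.18],"grip":1},{"twist":[0,0,0.654],"xyz":[-0.899,-0.189,0.18],"grip":1},{"twist":[0,0,0.654],"xyz":[-0.899,-0.189,0.18],"grip":1},{"twist":[0,0,0.654],"xyz":[-0.899,-0.189,0.18],"grip":1}]'
python3 - <<'E'
from h import *
import cv2
print(env.sense()['tool_pos'])
p=env.camera_params('wrist');cv2.imwrite('pics/w1.png',env.camera('wrist')[:,:,::-1])
for d in env.recognise('wrist','bar_a'): print(d, ray('wrist',d['location'],.016,p))
plan([.623,.3085,.004],-1.435)
E
```

```text
clock: 1.83
tool_pos: [0.6221, 0.3102, 0.0806]
orientation: [[-0.137, 0.991, -0.0], [0.991, 0.137, 0.001], [0.001, 0.0, -1.0]]
contact_force: [0.7, -0.6, 0.1]
opening: 0.0943
gripper_force: 0.0
[0.62211766 0.31024716 0.08062549]
{'location': [110.6, 210.6], 'confidence': 0.93} [0.4611785  0.31379656 0.016     ]
{'location': [264.8, 424.3], 'confidence': 0.83} [0.60146255 0.13716612 0.016     ]
{'location': [1.9, 237.6], 'confidence': 0.66} [0.37581391 0.28008075 0.016     ]
{'location': [313.7, 244.7], 'confidence': 0.55} [0.62210327 0.30856757 0.016     ]
xyz [-0.0031  0.0009  0.1533] twist z 0.001 j7 -0.22 clock 1.9333
```

View pics/w1.png

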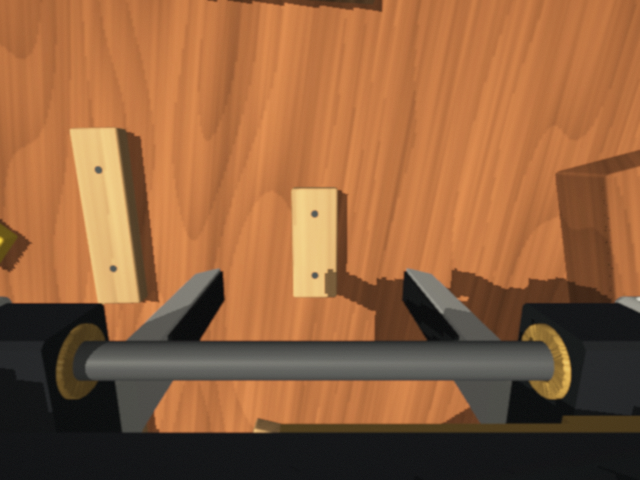

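The wrist view shows bar_a at (314,243), midway between the fingers and parallel to them, so I'll grasp it.

```bash
python3 -m handwheel '[{"twist":[0,0,0],"xyz":[-0.003,0.001,0.08],"grip":1},{"twist":[0,0,0],"xyz":[-0.003,0.001,0.15],"grip":1},{"twist":[0,0,0],"xyz":[-0.003,0.001,0.153],"grip":1},{"twist":[0,0,0],"xyz":[-0.003,0.001,0.153],"grip":1},{"twist":[0,0,0],"xyz":[-0.003,0.001,0.153],"grip":0},{"twist":[0,0,0],"xyz":[-0.003,0.001,0.153],"grip":0},{"twist":[0,0,0],"xyz":[-0.003,0.001,0.153],"grip":0},{"twist":[0,0,0],"xyz":[-0.003,0.001,0.153],"grip":0},{"twist":[0,0,0],"xyz":[-0.003,0.001,0.153],"grip":0},{"twist":[0,0,0],"xyz":[-0.003,0.001,0.153],"grip":0},{"twist":[0,0,0],"xyz":[-0.003,0.001,0.153],"grip":0},{"twist":[0,0,0],"xyz":[-0.003,0.001,0.153],"grip":0},{"twist":[0,0,0],"xyz":[-0.003,0.001,0.153],"grip":0}]'
python3 - <<'E'
from h import *
s=env.sense();print(s['opening'],s['gripper_force'])
plan([.4226,-.2393,.13],-1.392)
E
```

```text
clock: 3.02
tool_pos: [0.6237, 0.3073, 0.0037]
orientation: [[-0.135, 0.991, -0.0], [0.991, 0.135, -0.0], [-0.0, -0.0, -1.0]]
contact_force: [-0.6, -0.6, -0.6]
opening: 0.0376
gripper_force: 0.0
0.03761590307075203 0.0
xyz [-1.0287 -0.5464 -0.2524] twist z -0.0274 j7 -0.2 clock 3.0167
```

```bash
python3 -m handwheel '[{"twist":[0,0,0],"xyz":[0,0,0],"grip":0},{"twist":[0,0,0],"xyz":[0,0,0],"grip":0},{"twist":[0,0,0],"xyz":[0,0,0],"grip":0},{"twist":[0,0,0],"xyz":[0,0,0],"grip":0},{"twist":[0,0,0],"xyz":[0,0,-0.08],"grip":0},{"twist":[0,0,0],"xyz":[0,0,-0.16],"grip":0},{"twist":[0,0,0],"xyz":[0,0,-0.25],"grip":0},{"twist":[0,0,-0.02],"xyz":[-0.9,-0.478,-0.252],"grip":0},{"twist":[0,0,-0.02],"xyz":[-0.9,-0.478,-0.252],"grip":0},{"twist":[0,0,-0.02],"xyz":[-0.9,-0.478,-0.252],"grip":0},{"twist":[0,0,-0.02],"xyz":[-0.9,-0.478,-0.252],"grip":0},{"twist":[0,0,-0.02],"xyz":[-0.9,-0.478,-0.252],"grip":0},{"twist":[0,0,-0.02],"xyz":[-0.9,-0.478,-0.252],"grip":0},{"twist":[0,0,-0.02],"xyz":[-0.9,-0.478,-0.252],"grip":0},{"twist":[0,0,-0.02],"xyz":[-0.9,-0.478,-0.252],"grip":0},{"twist":[0,0,-0.02],"xyz":[-0.9,-0.478,-0.252],"grip":0},{"twist":[0,0,-0.02],"xyz":[-0.9,-0.478,-0.252],"grip":0},{"twist":[0,0,-0.02],"xyz":[-0.9,-0.478,-0.252],"grip":0},{"twist":[0,0,-0.02],"xyz":[-0.9,-0.478,-0.252],"grip":0},{"twist":[0,0,-0.02],"xyz":[-0.9,-0.478,-0.252],"grip":0}]'
python3 - <<'E'
from h import *
plan([.4226,-.2393,.08],-1.392)
E
```

```text
clock: 4.68
tool_pos: [0.4453, -0.1766, 0.1304]
orientation: [[-0.16, 0.987, 0.001], [0.987, 0.16, -0.001], [-0.001, 0.0, -1.0]]
contact_force: [0.7, -0.7, -0.5]
opening: 0.0007
gripper_force: 0.0
xyz [-0.1164 -0.0649  0.1008] twist z -0.0115 j7 0.6 clock 4.6833
```

The opening reads 0, so the bar was not held. I'll look for it.

Run:
```python
from h import *
import cv2
im=env.camera('top')[:,:,::-1];cv2.imwrite('pics/t2.png',im)
for d in env.recognise('top','bar_a'): print(d, ray('top',d['location'],.016).round(3))
```

```text
{'location': [277.7, 264.8], 'confidence': 0.97} [0.478 0.099 0.016]
{'location': [273.5, 341.1], 'confidence': 0.9} [0.323 0.108 0.016]
{'location': [175.4, 276.5], 'confidence': 0.78} [0.458 0.309 0.016]
{'location': [181.2, 351.9], 'confidence': 0.78} [0.305 0.294 0.016]
{'location': [178.1, 197.1], 'confidence': 0.77} [0.625 0.307 0.016]
{'location': [287.7, 204.4], 'confidence': 0.57} [0.605 0.077 0.016]
```

View pics/t2.png

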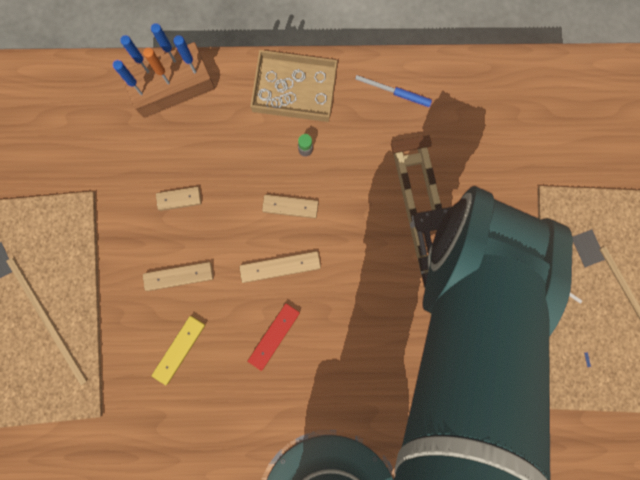

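Bar_a is undisturbed and there is no harm done. Bar_d is nearest, so I'll try that next, going lower and checking the force before lifting.

Run:
```python
from h import *
plan([.4742,.0949,.05],-1.41)
```

```text
xyz [0.5205 0.1406 0.1601] twist z 0.0012 j7 0.6 clock 4.7833
```

```bash
python3 -m handwheel '[{"twist":[0,0,0],"xyz":[0.52,0.14,0],"grip":1},{"twist":[0,0,0],"xyz":[0.52,0.14,0],"grip":1},{"twist":[0,0,0],"xyz":[0.52,0.14,0],"grip":1},{"twist":[0,0,0],"xyz":[0.52,0.14,0],"grip":1},{"twist":[0,0,0],"xyz":[0.52,0.14,0],"grip":1},{"twist":[0,0,0],"xyz":[0.52,0.14,0],"grip":1},{"twist":[0,0,0],"xyz":[0.52,0.14,0],"grip":1},{"twist":[0,0,0],"xyz":[0.52,0.14,0],"grip":1},{"twist":[0,0,0],"xyz":[0.52,0.14,0.08],"grip":1},{"twist":[0,0,0],"xyz":[0.52,0.14,0.16],"grip":1},{"twist":[0,0,0],"xyz":[0.52,0.14,0.16],"grip":1},{"twist":[0,0,0],"xyz":[0.52,0.14,0.16],"grip":1}]'
python3 - <<'E'
from h import *
plan([.4742,.0949,.002],-1.41)
E
```

```text
clock: 5.78
tool_pos: [0.4724, 0.0971, 0.0493]
orientation: [[-0.167, 0.986, -0.003], [0.986, 0.167, -0.001], [-0.001, -0.004, -1.0]]
contact_force: [0.6, -0.3, 0.7]
opening: 0.0768
gripper_force: 0.0
xyz [-0.0048  0.0032  0.0945] twist z 0.0043 j7 0.04 clock 5.7833
```

```bash
python3 -m handwheel '[{"twist":[0,0,0],"xyz":[-0.005,0.003,0.05],"grip":0.8},{"twist":[0,0,0],"xyz":[-0.005,0.003,0.094],"grip":0.8},{"twist":[0,0,0],"xyz":[-0.005,0.003,0.094],"grip":0.5},{"twist":[0,0,0],"xyz":[-0.005,0.003,0.094],"grip":0},{"twist":[0,0,0],"xyz":[-0.005,0.003,0.094],"grip":0},{"twist":[0,0,0],"xyz":[-0.005,0.003,0.094],"grip":0},{"twist":[0,0,0],"xyz":[-0.005,0.003,0.094],"grip":0},{"twist":[0,0,0],"xyz":[-0.005,0.003,0.094],"grip":0},{"twist":[0,0,0],"xyz":[-0.005,0.003,0.094],"grip":0},{"twist":[0,0,0],"xyz":[-0.005,0.003,0.094],"grip":0},{"twist":[0,0,0],"xyz":[-0.005,0.003,0.094],"grip":0},{"twist":[0,0,0],"xyz":[-0.005,0.003,0.094],"grip":0},{"twist":[0,0,0],"xyz":[-0.005,0.003,0.094],"grip":0},{"twist":[0,0,0],"xyz":[-0.005,0.003,0.094],"grip":0}]'
```

```text
clock: 6.95
tool_pos: [0.4754, 0.0948, 0.0027]
orientation: [[-0.166, 0.986, -0.0], [0.986, 0.166, -0.0], [-0.0, -0.0, -1.0]]
contact_force: [-0.4, 0.1, -0.6]
opening: 0.0012
gripper_force: 0.0
```

Run:
```python
from h import *
import cv2
cv2.imwrite('pics/s3.png',cv2.resize(env.camera('scene')[200:360,270:480,::-1],None,fx=3.5,fy=3.5))
```

```text
(no output)
```

View pics/s3.png

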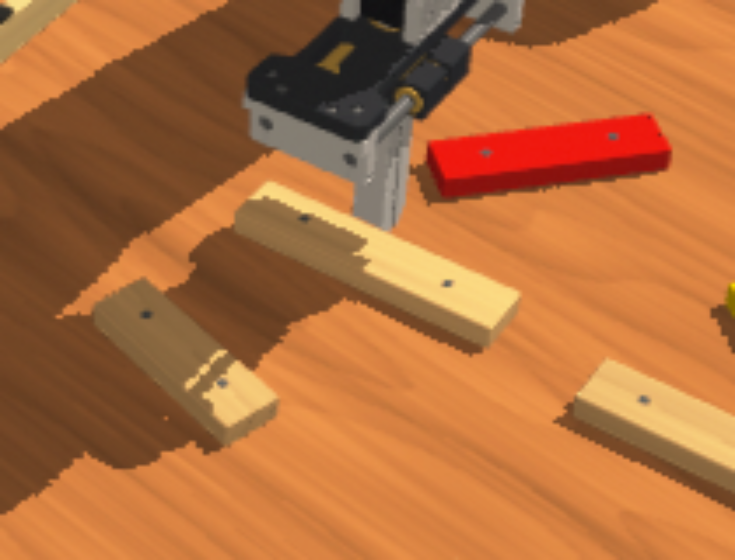

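Run:
```python
from h import *
P=lambda u,v:(270+u/3.5,200+v/3.5)
print('barmid',ray('scene',P(375.5,250),.016),'marks',ray('scene',P(304,218),.016),ray('scene',P(447,283),.016))
for z in(.0,.016,.03):print(z,'tip',ray('scene',P(378,226),z))
p=env.camera_params('scene');T=np.linalg.inv(p['T'])
for z in (.0027,.0215,.08):
    q=T@np.array([.4754,.0948,z,1]);print(z,((p['fx']*q[0]/q[2]+p['cx'])-270)*3.5,((p['fy']*q[1]/q[2]+p['cy'])-200)*3.5)
s=env.sense();print(s['tool_pos'],s['joint_positions'],s['contact_force'],s['opening'])
```

```text
barmid [0.4739562  0.09587993 0.016     ] marks [0.48172195 0.04993997 0.016     ] [0.46706035 0.14083642 0.016     ]
0.0 tip [ 4.43321682e-01  7.30613731e-02 -1.11022302e-16]
0.016 tip [0.45776142 0.0839807  0.016     ]
0.03 tip [0.47039619 0.09353511 0.03      ]
0.0027 370.8650980354692 268.0439105014579
0.0215 372.91467922954337 242.93833387602317
0.08 379.56706534326355 161.45242358232446
[0.47543141 0.09485377 0.00271518] [-0.49159323  0.4286606   0.27500571  2.09185503 -0.18887577  0.64411068
  0.07839084] [ 0.57866825 -0.66438235 -0.18834949] 0.000748665580909341
```

The shut fingertips end at crop (378,226), which back-projects to z≈0.03 on the tool axis. The reported TCP is z=0.003, so the real tips sit about 25–30 mm higher than the reading suggests. I'll open and lower in small steps, watching the force.

```bash
python3 -m handwheel '[{"twist":[0,0,0],"xyz":[0,0,0],"grip":0.8},{"twist":[0,0,0],"xyz":[0,0,0],"grip":0.8},{"twist":[0,0,0],"xyz":[0,0,0],"grip":0.8},{"twist":[0,0,0],"xyz":[0,0,0],"grip":0.8},{"twist":[0,0,0],"xyz":[0,0,0],"grip":0.8},{"twist":[0,0,0],"xyz":[0,0,0],"grip":0.8},{"twist":[0,0,0],"xyz":[0,0,0],"grip":0.8},{"twist":[0,0,0],"xyz":[0,0,0],"grip":0.8},{"twist":[0,0,0],"xyz":[0,0,0],"grip":0.8},{"twist":[0,0,0],"xyz":[0,0,0.01],"grip":0.8},{"twist":[0,0,0],"xyz":[0,0,0.02],"grip":0.8},{"twist":[0,0,0],"xyz":[0,0,0.025],"grip":0.8},{"twist":[0,0,0],"xyz":[0,0,0.025],"grip":0.8}]'
python3 - <<'E'
from h import *
import cv2
cv2.imwrite('pics/s4.png',cv2.resize(env.camera('scene')[200:340,290:450,::-1],None,fx=4,fy=4))
E
```

```text
clock: 8.08
tool_pos: [0.4749, 0.0947, -0.0106]
orientation: [[-0.166, 0.986, -0.001], [0.986, 0.166, -0.001], [-0.0, -0.001, -1.0]]
contact_force: [-0.3, -0.2, -0.2]
opening: 0.0749
gripper_force: 0.0
```

View pics/s4.png

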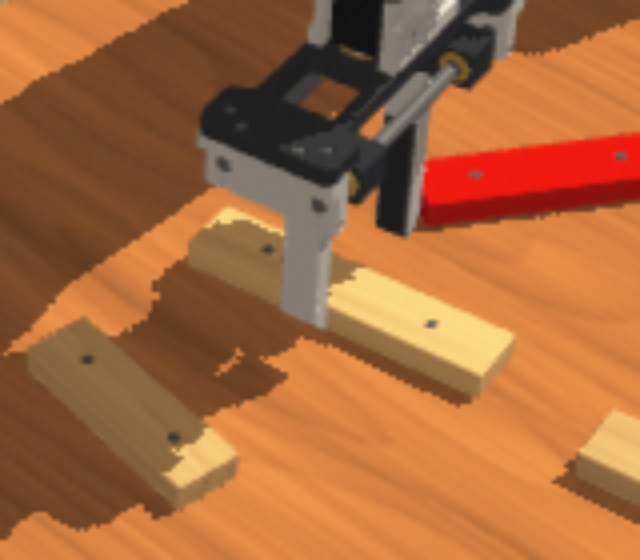

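Run:
```python
from h import *
p=env.camera_params('scene');T=np.linalg.inv(p['T'])
y=np.array([.986,.166]);x=np.array([-.166,.986])
for off in(.0375,.05,-.0375):
  for z in(-.0,.01,.02,.03):
    q=T@np.array([*(np.array([.4749,.0947])+y*off),z,1]);print(off,z,((p['fx']*q[0]/q[2]+p['cx'])-290)*4,((p['fy']*q[1]/q[2]+p['cy'])-200)*4)
```

```text
0.0375 -0.0 303.7224235321405 353.7567956480875
0.0375 0.01 304.7662419150347 338.5412520704276
0.0375 0.02 305.82154579119833 323.15828662492595
0.0375 0.03 306.8885257776026 307.60512072396955
0.05 -0.0 289.9203980927714 368.8072414710607
0.05 0.01 290.89537664092336 353.5696653174102
0.05 0.02 291.8811576210701 338.16326198240586
0.05 0.03 292.87792156425326 322.5852100137224
-0.0375 -0.0 382.7402671604166 267.5916324407149
-0.0375 0.01 384.1581591571569 252.52394044591438
-0.0375 0.02 385.59103351698195 237.29703348069688
-0.0375 0.03 387.03912897118175 221.90837458911017
```

The tips are at z≈0.02 with the TCP reading -0.011, an offset of about 30 mm. I'll go 15 mm lower and close.

```bash
python3 -m handwheel '[{"twist":[0,0,0],"xyz":[0,0,0.01],"grip":0.8},{"twist":[0,0,0],"xyz":[0,0,0.02],"grip":0.8},{"twist":[0,0,0],"xyz":[0,0,0.03],"grip":0.8},{"twist":[0,0,0],"xyz":[0,0,0.03],"grip":0},{"twist":[0,0,0],"xyz":[0,0,0.03],"grip":0},{"twist":[0,0,0],"xyz":[0,0,0.03],"grip":0},{"twist":[0,0,0],"xyz":[0,0,0.03],"grip":0},{"twist":[0,0,0],"xyz":[0,0,0.03],"grip":0},{"twist":[0,0,0],"xyz":[0,0,0.03],"grip":0},{"twist":[0,0,0],"xyz":[0,0,0.03],"grip":0},{"twist":[0,0,0],"xyz":[0,0,0.03],"grip":0},{"twist":[0,0,0],"xyz":[0,0,0.03],"grip":0},{"twist":[0,0,0],"xyz":[0,0,0.03],"grip":0}]'
python3 - <<'E'
from h import *
plan([.6533,-.1977,.1],-1.392)
E
```

```text
clock: 9.22
tool_pos: [0.4756, 0.0949, -0.0246]
orientation: [[-0.166, 0.986, 0.0], [0.986, 0.166, -0.0], [-0.0, 0.0, -1.0]]
contact_force: [-1.5, 0.6, 4.1]
opening: 0.0355
gripper_force: 30.0
xyz [-0.6362  0.2532 -0.2491] twist z -0.0074 j7 0.1 clock 9.2167
```

```bash
python3 -m handwheel '[{"twist":[0,0,0],"xyz":[0,0,-0.05],"grip":0},{"twist":[0,0,0],"xyz":[0,0,-0.13],"grip":0},{"twist":[0,0,0],"xyz":[0,0,-0.21],"grip":0},{"twist":[0,0,-0.007],"xyz":[-0.636,0.253,-0.21],"grip":0},{"twist":[0,0,-0.007],"xyz":[-0.636,0.253,-0.21],"grip":0},{"twist":[0,0,-0.007],"xyz":[-0.636,0.253,-0.21],"grip":0},{"twist":[0,0,-0.007],"xyz":[-0.636,0.253,-0.21],"grip":0},{"twist":[0,0,-0.007],"xyz":[-0.636,0.253,-0.21],"grip":0},{"twist":[0,0,-0.007],"xyz":[-0.636,0.253,-0.21],"grip":0},{"twist":[0,0,-0.007],"xyz":[-0.636,0.253,-0.21],"grip":0},{"twist":[0,0,-0.007],"xyz":[-0.636,0.253,-0.21],"grip":0},{"twist":[0,0,-0.007],"xyz":[-0.636,0.253,-0.21],"grip":0},{"twist":[0,0,-0.007],"xyz":[-0.636,0.253,-0.21],"grip":0},{"twist":[0,0,-0.007],"xyz":[-0.636,0.253,-0.21],"grip":0},{"twist":[0,0,-0.007],"xyz":[-0.636,0.253,-0.21],"grip":0},{"twist":[0,0,-0.007],"xyz":[-0.636,0.253,-0.21],"grip":0}]'
python3 - <<'E'
from h import *
plan([.6533,-.1977,.0095],-1.392)
E
```

```text
clock: 10.55
tool_pos: [0.6529, -0.1961, 0.0803]
orientation: [[-0.179, 0.984, -0.0], [0.984, 0.179, 0.001], [0.001, -0.0, -1.0]]
contact_force: [-0.6, -0.1, -0.6]
opening: 0.0355
gripper_force: 30.0
xyz [-3.300e-03  1.000e-04  1.417e-01] twist z 0.0005 j7 0.61 clock 10.55
```

```bash
python3 -m handwheel '[{"twist":[0,0,0],"xyz":[-0.002,0,0.05],"grip":0},{"twist":[0,0,0],"xyz":[-0.002,0,0.1],"grip":0},{"twist":[0,0,0],"xyz":[-0.002,0,0.125],"grip":0},{"twist":[0,0,0],"xyz":[-0.002,0,0.135],"grip":0},{"twist":[0,0,0],"xyz":[-0.002,0,0.141],"grip":0},{"twist":[0,0,0],"xyz":[-0.002,0,0.141],"grip":0},{"twist":[0,0,0],"xyz":[-0.002,0,0.141],"grip":0}]'
```

```text
clock: 11.13
tool_pos: [0.6539, -0.1987, 0.0109]
orientation: [[-0.177, 0.984, 0.001], [0.984, 0.177, -0.0], [-0.001, 0.001, -1.0]]
contact_force: [-0.4, 0.3, -0.4]
opening: 0.0353
gripper_force: 30.0
```

```bash
python3 -m handwheel '[{"twist":[0,0,0],"xyz":[0,0,0.004],"grip":0},{"twist":[0,0,0],"xyz":[0,0,0.004],"grip":0},{"twist":[0,0,0],"xyz":[0,0,0.004],"grip":0.62},{"twist":[0,0,0],"xyz":[0,0,0.004],"grip":0.62},{"twist":[0,0,0],"xyz":[0,0,0.004],"grip":0.62},{"twist":[0,0,0],"xyz":[0,0,0.004],"grip":0.62},{"twist":[0,0,0],"xyz":[0,0,0.004],"grip":0.62},{"twist":[0,0,0],"xyz":[0,0,-0.07],"grip":0.62},{"twist":[0,0,0],"xyz":[0,0,-0.14],"grip":0.62},{"twist":[0,0,0],"xyz":[0,0,-0.14],"grip":0.62}]'
python3 - <<'E'
from h import *
print(env.sense()['opening'])
plan([.4587,.306,.02],-1.412)
E
```

```text
clock: 11.97
tool_pos: [0.6563, -0.1999, 0.0865]
orientation: [[-0.177, 0.984, 0.008], [0.984, 0.177, -0.002], [-0.004, 0.007, -1.0]]
contact_force: [0.3, -1.2, 0.5]
opening: 0.0581
gripper_force: 0.0
0.0580806975978457
xyz [ 1.0663 -0.211   0.1277] twist z 0.0121 j7 0.61 clock 11.9667
```

```bash
python3 -m handwheel '[{"twist":[0,0,0.01],"xyz":[1,-0.2,0],"grip":0.8},{"twist":[0,0,0.01],"xyz":[1,-0.2,0],"grip":0.8},{"twist":[0,0,0.01],"xyz":[1,-0.2,0],"grip":0.8},{"twist":[0,0,0.01],"xyz":[1,-0.2,0],"grip":0.8},{"twist":[0,0,0.01],"xyz":[1,-0.2,0],"grip":0.8},{"twist":[0,0,0.01],"xyz":[1,-0.2,0],"grip":0.8},{"twist":[0,0,0.01],"xyz":[1,-0.2,0],"grip":0.8},{"twist":[0,0,0.01],"xyz":[1,-0.2,0],"grip":0.8},{"twist":[0,0,0.01],"xyz":[1,-0.2,0],"grip":0.8},{"twist":[0,0,0.01],"xyz":[1,-0.2,0],"grip":0.8},{"twist":[0,0,0.01],"xyz":[1,-0.2,0],"grip":0.8},{"twist":[0,0,0.01],"xyz":[1,-0.2,0],"grip":0.8},{"twist":[0,0,0.01],"xyz":[1,-0.2,0],"grip":0.8},{"twist":[0,0,0.01],"xyz":[1,-0.2,0],"grip":0.8},{"twist":[0,0,0.01],"xyz":[1,-0.2,0],"grip":0.8},{"twist":[0,0,0.01],"xyz":[1,-0.2,0],"grip":0.8}]'
python3 - <<'E'
from h import *
plan([.4587,.306,-.025],-1.412)
E
```

```text
clock: 13.3
tool_pos: [0.4669, 0.2746, 0.0798]
orientation: [[-0.16, 0.987, 0.0], [0.987, 0.16, -0.0], [-0.0, 0.0, -1.0]]
contact_force: [0.7, 0.1, 0.1]
opening: 0.0748
gripper_force: 0.0
xyz [ 0.0648 -0.0061  0.2095] twist z 0.0014 j7 -0.3 clock 13.3
```

```bash
python3 -m handwheel '[{"twist":[0,0,0.001],"xyz":[0.065,-0.006,0.03],"grip":0.8},{"twist":[0,0,0.001],"xyz":[0.065,-0.006,0.1],"grip":0.8},{"twist":[0,0,0.001],"xyz":[0.065,-0.006,0.15],"grip":0.8},{"twist":[0,0,0.001],"xyz":[0.065,-0.006,0.19],"grip":0.8},{"twist":[0,0,0.001],"xyz":[0.065,-0.006,0.208],"grip":0.8},{"twist":[0,0,0.001],"xyz":[0.065,-0.006,0.209],"grip":0.8},{"twist":[0,0,0.001],"xyz":[0.065,-0.006,0.209],"grip":0},{"twist":[0,0,0.001],"xyz":[0.065,-0.006,0.209],"grip":0},{"twist":[0,0,0.001],"xyz":[0.065,-0.006,0.209],"grip":0},{"twist":[0,0,0.001],"xyz":[0.065,-0.006,0.209],"grip":0},{"twist":[0,0,0.001],"xyz":[0.065,-0.006,0.209],"grip":0},{"twist":[0,0,0.001],"xyz":[0.065,-0.006,0.209],"grip":0},{"twist":[0,0,0.001],"xyz":[0.065,-0.006,0.209],"grip":0},{"twist":[0,0,0.001],"xyz":[0.065,-0.006,0.209],"grip":0},{"twist":[0,0,0.001],"xyz":[0.065,-0.006,0.209],"grip":0}]'
python3 - <<'E'
from h import *
plan([.577,-.2114,.08],-1.392)
E
```

```text
clock: 14.55
tool_pos: [0.4582, 0.3075, -0.0244]
orientation: [[-0.16, 0.987, 0.0], [0.987, 0.16, 0.0], [0.0, 0.0, -1.0]]
contact_force: [-1.1, -1.0, 6.0]
opening: 0.0355
gripper_force: 30.0
xyz [-1.0624  0.0683 -0.209 ] twist z -0.0114 j7 -0.31 clock 14.55
```

```bash
python3 -m handwheel '[{"twist":[0,0,0],"xyz":[0,0,-0.05],"grip":0},{"twist":[0,0,0],"xyz":[0,0,-0.13],"grip":0},{"twist":[0,0,0],"xyz":[0,0,-0.21],"grip":0},{"twist":[0,0,-0.011],"xyz":[-1,0.064,-0.21],"grip":0},{"twist":[0,0,-0.011],"xyz":[-1,0.064,-0.21],"grip":0},{"twist":[0,0,-0.011],"xyz":[-1,0.064,-0.21],"grip":0},{"twist":[0,0,-0.011],"xyz":[-1,0.064,-0.21],"grip":0},{"twist":[0,0,-0.011],"xyz":[-1,0.064,-0.21],"grip":0},{"twist":[0,0,-0.011],"xyz":[-1,0.064,-0.21],"grip":0},{"twist":[0,0,-0.011],"xyz":[-1,0.064,-0.21],"grip":0},{"twist":[0,0,-0.011],"xyz":[-1,0.064,-0.21],"grip":0},{"twist":[0,0,-0.011],"xyz":[-1,0.064,-0.21],"grip":0},{"twist":[0,0,-0.011],"xyz":[-1,0.064,-0.21],"grip":0},{"twist":[0,0,-0.011],"xyz":[-1,0.064,-0.21],"grip":0},{"twist":[0,0,-0.011],"xyz":[-1,0.064,-0.21],"grip":0},{"twist":[0,0,-0.011],"xyz":[-1,0.064,-0.21],"grip":0},{"twist":[0,0,-0.011],"xyz":[-1,0.064,-0.21],"grip":0},{"twist":[0,0,-0.011],"xyz":[-1,0.064,-0.21],"grip":0},{"twist":[0,0,-0.011],"xyz":[-1,0.064,-0.21],"grip":0}]'
python3 - <<'E'
from h import *
plan([.577,-.2114,.009],-1.392)
E
```

```text
clock: 16.13
tool_pos: [0.5697, -0.1797, 0.0801]
orientation: [[-0.179, 0.984, -0.0], [0.984, 0.179, 0.001], [0.001, -0.0, -1.0]]
contact_force: [0.0, 0.1, -0.4]
opening: 0.0359
gripper_force: 30.0
xyz [-0.0651  0.0032  0.1422] twist z 0.0005 j7 0.64 clock 16.1333
```

```bash
python3 -m handwheel '[{"twist":[0,0,0],"xyz":[-0.065,0.003,0],"grip":0},{"twist":[0,0,0],"xyz":[-0.065,0.003,0.03],"grip":0},{"twist":[0,0,0],"xyz":[-0.065,0.003,0.08],"grip":0},{"twist":[0,0,0],"xyz":[-0.065,0.003,0.12],"grip":0},{"twist":[0,0,0],"xyz":[-0.065,0.003,0.135],"grip":0},{"twist":[0,0,0],"xyz":[-0.065,0.003,0.142],"grip":0},{"twist":[0,0,0],"xyz":[-0.065,0.003,0.143],"grip":0},{"twist":[0,0,0],"xyz":[-0.065,0.003,0.143],"grip":0},{"twist":[0,0,0],"xyz":[-0.065,0.003,0.143],"grip":0.62},{"twist":[0,0,0],"xyz":[-0.065,0.003,0.143],"grip":0.62},{"twist":[0,0,0],"xyz":[-0.065,0.003,0.143],"grip":0.62},{"twist":[0,0,0],"xyz":[-0.065,0.003,0.143],"grip":0.62},{"twist":[0,0,0],"xyz":[-0.065,0.003,0.143],"grip":0.62},{"twist":[0,0,0],"xyz":[-0.065,0.003,0.07],"grip":0.62},{"twist":[0,0,0],"xyz":[-0.065,0.003,0],"grip":0.62},{"twist":[0,0,0],"xyz":[-0.065,0.003,0],"grip":0.62}]'
python3 - <<'E'
from h import *
plan([.602,.072,-.025],-1.704)
E
```

```text
clock: 17.47
tool_pos: [0.5797, -0.2142, 0.0863]
orientation: [[-0.177, 0.984, 0.007], [0.984, 0.177, -0.002], [-0.003, 0.007, -1.0]]
contact_force: [0.4, -0.9, 0.7]
opening: 0.0581
gripper_force: 0.0
xyz [0.5563 0.1435 0.2218] twist z 0.1979 j7 0.69 clock 17.4667
```

```bash
python3 -m handwheel '[{"twist":[0,0,0.198],"xyz":[0.556,0.144,0],"grip":0.8},{"twist":[0,0,0.198],"xyz":[0.556,0.144,0],"grip":0.8},{"twist":[0,0,0.198],"xyz":[0.556,0.144,0],"grip":0.8},{"twist":[0,0,0.198],"xyz":[0.556,0.144,0],"grip":0.8},{"twist":[0,0,0.198],"xyz":[0.556,0.144,0],"grip":0.8},{"twist":[0,0,0.198],"xyz":[0.556,0.144,0],"grip":0.8},{"twist":[0,0,0.198],"xyz":[0.556,0.144,0],"grip":0.8},{"twist":[0,0,0.198],"xyz":[0.556,0.144,0],"grip":0.8},{"twist":[0,0,0.198],"xyz":[0.556,0.144,0],"grip":0.8},{"twist":[0,0,0.198],"xyz":[0.556,0.144,0],"grip":0.8}]'
python3 - <<'E'
from h import *
plan([.602,.072,-.025],-1.704)
E
```

```text
clock: 18.3
tool_pos: [0.5985, 0.073, 0.0803]
orientation: [[0.133, 0.991, 0.0], [0.991, -0.133, -0.001], [-0.001, 0.0, -1.0]]
contact_force: [-0.2, -0.6, 0.1]
opening: 0.0752
gripper_force: 0.0
xyz [-0.0009  0.0071  0.2106] twist z 0.0001 j7 -0.08 clock 18.3
```

```bash
python3 -m handwheel '[{"twist":[0,0,0],"xyz":[-0.001,0.006,0.05],"grip":0.8},{"twist":[0,0,0],"xyz":[-0.001,0.006,0.1],"grip":0.8},{"twist":[0,0,0],"xyz":[-0.001,0.006,0.15],"grip":0.8},{"twist":[0,0,0],"xyz":[-0.001,0.006,0.19],"grip":0.8},{"twist":[0,0,0],"xyz":[-0.001,0.006,0.208],"grip":0.8},{"twist":[0,0,0],"xyz":[-0.001,0.006,0.208],"grip":0.8},{"twist":[0,0,0],"xyz":[-0.001,0.006,0.208],"grip":0},{"twist":[0,0,0],"xyz":[-0.001,0.006,0.208],"grip":0},{"twist":[0,0,0],"xyz":[-0.001,0.006,0.208],"grip":0},{"twist":[0,0,0],"xyz":[-0.001,0.006,0.208],"grip":0},{"twist":[0,0,0],"xyz":[-0.001,0.006,0.208],"grip":0},{"twist":[0,0,0],"xyz":[-0.001,0.006,0.208],"grip":0},{"twist":[0,0,0],"xyz":[-0.001,0.006,0.208],"grip":0},{"twist":[0,0,0],"xyz":[-0.001,0.006,0.208],"grip":0},{"twist":[0,0,0],"xyz":[-0.001,0.006,0.208],"grip":0}]'
python3 - <<'E'
from h import *
plan([.4999,-.2252,.08],-1.392)
E
```

```text
clock: 19.55
tool_pos: [0.6017, 0.0728, -0.0234]
orientation: [[0.132, 0.991, 0.0], [0.991, -0.132, 0.0], [0.0, 0.0, -1.0]]
contact_force: [-0.8, 0.3, 5.8]
opening: 0.0352
gripper_force: 30.0
xyz [-0.6176 -0.1228 -0.2069] twist z -0.1984 j7 -0.02 clock 19.55
```

```bash
python3 -m handwheel '[{"twist":[0,0,0],"xyz":[0,0,-0.05],"grip":0},{"twist":[0,0,0],"xyz":[0,0,-0.13],"grip":0},{"twist":[0,0,0],"xyz":[0,0,-0.207],"grip":0},{"twist":[0,0,-0.198],"xyz":[-0.617,-0.123,-0.207],"grip":0},{"twist":[0,0,-0.198],"xyz":[-0.617,-0.123,-0.207],"grip":0},{"twist":[0,0,-0.198],"xyz":[-0.617,-0.123,-0.207],"grip":0},{"twist":[0,0,-0.198],"xyz":[-0.617,-0.123,-0.207],"grip":0},{"twist":[0,0,-0.198],"xyz":[-0.617,-0.123,-0.207],"grip":0},{"twist":[0,0,-0.198],"xyz":[-0.617,-0.123,-0.207],"grip":0},{"twist":[0,0,-0.198],"xyz":[-0.617,-0.123,-0.207],"grip":0},{"twist":[0,0,-0.198],"xyz":[-0.617,-0.123,-0.207],"grip":0},{"twist":[0,0,-0.198],"xyz":[-0.617,-0.123,-0.207],"grip":0},{"twist":[0,0,-0.198],"xyz":[-0.617,-0.123,-0.207],"grip":0},{"twist":[0,0,-0.198],"xyz":[-0.617,-0.123,-0.207],"grip":0},{"twist":[0,0,-0.198],"xyz":[-0.617,-0.123,-0.207],"grip":0},{"twist":[0,0,-0.198],"xyz":[-0.617,-0.123,-0.207],"grip":0}]'
python3 - <<'E'
from h import *
plan([.4999,-.2252,.009],-1.392)
E
```

```text
clock: 20.88
tool_pos: [0.5001, -0.2238, 0.0797]
orientation: [[-0.179, 0.984, -0.0], [0.984, 0.179, 0.0], [0.0, 0.0, -1.0]]
contact_force: [-1.0, 0.0, -0.1]
opening: 0.035
gripper_force: 30.0
xyz [-0.0027 -0.0009  0.1414] twist z 0.0008 j7 0.75 clock 20.8833
```

```bash
python3 -m handwheel '[{"twist":[0,0,0],"xyz":[-0.002,0,0.03],"grip":0},{"twist":[0,0,0],"xyz":[-0.002,0,0.08],"grip":0},{"twist":[0,0,0],"xyz":[-0.002,0,0.12],"grip":0},{"twist":[0,0,0],"xyz":[-0.002,0,0.135],"grip":0},{"twist":[0,0,0],"xyz":[-0.002,0,0.142],"grip":0},{"twist":[0,0,0],"xyz":[-0.002,0,0.143],"grip":0},{"twist":[0,0,0],"xyz":[-0.002,0,0.143],"grip":0},{"twist":[0,0,0],"xyz":[-0.002,0,0.143],"grip":0.62},{"twist":[0,0,0],"xyz":[-0.002,0,0.143],"grip":0.62},{"twist":[0,0,0],"xyz":[-0.002,0,0.143],"grip":0.62},{"twist":[0,0,0],"xyz":[-0.002,0,0.143],"grip":0.62},{"twist":[0,0,0],"xyz":[-0.002,0,0.143],"grip":0.62},{"twist":[0,0,0],"xyz":[-0.002,0,0.07],"grip":0.62},{"twist":[0,0,0],"xyz":[-0.002,0,0],"grip":0.62},{"twist":[0,0,0],"xyz":[-0.002,0,0],"grip":0.62}]'
python3 - <<'E'
from h import *
plan([.6228,.3083,-.025],-1.435)
E
```

```text
clock: 22.13
tool_pos: [0.5024, -0.2274, 0.0853]
orientation: [[-0.177, 0.984, 0.007], [0.984, 0.177, -0.002], [-0.003, 0.006, -1.0]]
contact_force: [1.3, -0.2, 0.6]
opening: 0.0582
gripper_force: 0.0
xyz [1.0128 0.4249 0.2199] twist z 0.0266 j7 0.76 clock 22.1333
```

```bash
python3 -m handwheel '[{"twist":[0,0,0.026],"xyz":[1,0.42,0],"grip":0.8},{"twist":[0,0,0.026],"xyz":[1,0.42,0],"grip":0.8},{"twist":[0,0,0.026],"xyz":[1,0.42,0],"grip":0.8},{"twist":[0,0,0.026],"xyz":[1,0.42,0],"grip":0.8},{"twist":[0,0,0.026],"xyz":[1,0.42,0],"grip":0.8},{"twist":[0,0,0.026],"xyz":[1,0.42,0],"grip":0.8},{"twist":[0,0,0.026],"xyz":[1,0.42,0],"grip":0.8},{"twist":[0,0,0.026],"xyz":[1,0.42,0],"grip":0.8},{"twist":[0,0,0.026],"xyz":[1,0.42,0],"grip":0.8},{"twist":[0,0,0.026],"xyz":[1,0.42,0],"grip":0.8},{"twist":[0,0,0.026],"xyz":[1,0.42,0],"grip":0.8},{"twist":[0,0,0.026],"xyz":[1,0.42,0],"grip":0.8},{"twist":[0,0,0.026],"xyz":[1,0.42,0],"grip":0.8},{"twist":[0,0,0.026],"xyz":[1,0.42,0],"grip":0.8},{"twist":[0,0,0.026],"xyz":[1,0.42,0],"grip":0.8},{"twist":[0,0,0.026],"xyz":[1,0.42,0],"grip":0.8}]'
python3 - <<'E'
from h import *
plan([.6228,.3083,-.025],-1.435)
E
```

```text
clock: 23.47
tool_pos: [0.6178, 0.3027, 0.0795]
orientation: [[-0.137, 0.991, -0.0], [0.991, 0.137, -0.001], [-0.001, -0.0, -1.0]]
contact_force: [0.9, -1.0, 0.1]
opening: 0.0752
gripper_force: 0.0
xyz [0.0099 0.0114 0.2089] twist z 0.0009 j7 -0.19 clock 23.4667
```

```bash
python3 -m handwheel '[{"twist":[0,0,0],"xyz":[0.01,0.011,0.05],"grip":0.8},{"twist":[0,0,0],"xyz":[0.01,0.011,0.1],"grip":0.8},{"twist":[0,0,0],"xyz":[0.01,0.011,0.15],"grip":0.8},{"twist":[0,0,0],"xyz":[0.01,0.011,0.19],"grip":0.8},{"twist":[0,0,0],"xyz":[0.01,0.011,0.207],"grip":0.8},{"twist":[0,0,0],"xyz":[0.01,0.011,0.207],"grip":0.8},{"twist":[0,0,0],"xyz":[0.01,0.011,0.207],"grip":0},{"twist":[0,0,0],"xyz":[0.01,0.011,0.207],"grip":0},{"twist":[0,0,0],"xyz":[0.01,0.011,0.207],"grip":0},{"twist":[0,0,0],"xyz":[0.01,0.011,0.207],"grip":0},{"twist":[0,0,0],"xyz":[0.01,0.011,0.207],"grip":0},{"twist":[0,0,0],"xyz":[0.01,0.011,0.207],"grip":0},{"twist":[0,0,0],"xyz":[0.01,0.011,0.207],"grip":0},{"twist":[0,0,0],"xyz":[0.01,0.011,0.207],"grip":0},{"twist":[0,0,0],"xyz":[0.01,0.011,0.207],"grip":0}]'
python3 - <<'E'
from h import *
plan([.4226,-.2393,.08],-1.392)
E
```

```text
clock: 24.72
tool_pos: [0.6228, 0.3092, -0.0234]
orientation: [[-0.137, 0.991, 0.0], [0.991, 0.137, 0.0], [0.0, 0.0, -1.0]]
contact_force: [-1.2, -0.3, 6.5]
opening: 0.0354
gripper_force: 30.0
xyz [-1.0318 -0.5468 -0.2071] twist z -0.0264 j7 -0.17 clock 24.7167
```

```bash
python3 -m handwheel '[{"twist":[0,0,0],"xyz":[0,0,-0.05],"grip":0},{"twist":[0,0,0],"xyz":[0,0,-0.13],"grip":0},{"twist":[0,0,0],"xyz":[0,0,-0.22],"grip":0},{"twist":[0,0,-0.026],"xyz":[-1,-0.53,-0.22],"grip":0},{"twist":[0,0,-0.026],"xyz":[-1,-0.53,-0.22],"grip":0},{"twist":[0,0,-0.026],"xyz":[-1,-0.53,-0.22],"grip":0},{"twist":[0,0,-0.026],"xyz":[-1,-0.53,-0.22],"grip":0},{"twist":[0,0,-0.026],"xyz":[-1,-0.53,-0.22],"grip":0},{"twist":[0,0,-0.026],"xyz":[-1,-0.53,-0.22],"grip":0},{"twist":[0,0,-0.026],"xyz":[-1,-0.53,-0.22],"grip":0},{"twist":[0,0,-0.026],"xyz":[-1,-0.53,-0.22],"grip":0},{"twist":[0,0,-0.026],"xyz":[-1,-0.53,-0.22],"grip":0},{"twist":[0,0,-0.026],"xyz":[-1,-0.53,-0.22],"grip":0},{"twist":[0,0,-0.026],"xyz":[-1,-0.53,-0.22],"grip":0},{"twist":[0,0,-0.026],"xyz":[-1,-0.53,-0.22],"grip":0},{"twist":[0,0,-0.026],"xyz":[-1,-0.53,-0.22],"grip":0},{"twist":[0,0,-0.026],"xyz":[-1,-0.53,-0.22],"grip":0},{"twist":[0,0,-0.026],"xyz":[-1,-0.53,-0.22],"grip":0},{"twist":[0,0,-0.026],"xyz":[-1,-0.53,-0.22],"grip":0},{"twist":[0,0,-0.026],"xyz":[-1,-0.53,-0.22],"grip":0}]'
python3 - <<'E'
from h import *
plan([.4226,-.2393,.009],-1.392)
E
```

```text
clock: 26.38
tool_pos: [0.4287, -0.2219, 0.0862]
orientation: [[-0.177, 0.984, -0.0], [0.984, 0.177, 0.0], [0.0, -0.0, -1.0]]
contact_force: [-0.3, 0.3, -0.2]
opening: 0.0354
gripper_force: 30.0
xyz [-0.032  -0.0182  0.1544] twist z -0.0002 j7 0.78 clock 26.3833
```

```bash
python3 -m handwheel '[{"twist":[0,0,0],"xyz":[-0.032,-0.018,0.03],"grip":0},{"twist":[0,0,0],"xyz":[-0.032,-0.018,0.09],"grip":0},{"twist":[0,0,0],"xyz":[-0.032,-0.018,0.13],"grip":0},{"twist":[0,0,0],"xyz":[-0.032,-0.018,0.147],"grip":0},{"twist":[0,0,0],"xyz":[-0.032,-0.018,0.154],"grip":0},{"twist":[0,0,0],"xyz":[-0.032,-0.018,0.155],"grip":0},{"twist":[0,0,0],"xyz":[-0.032,-0.018,0.155],"grip":0},{"twist":[0,0,0],"xyz":[-0.032,-0.018,0.155],"grip":0.62},{"twist":[0,0,0],"xyz":[-0.032,-0.018,0.155],"grip":0.62},{"twist":[0,0,0],"xyz":[-0.032,-0.018,0.155],"grip":0.62},{"twist":[0,0,0],"xyz":[-0.032,-0.018,0.155],"grip":0.62},{"twist":[0,0,0],"xyz":[-0.032,-0.018,0.155],"grip":0.62},{"twist":[0,0,0],"xyz":[-0.032,-0.018,0.07],"grip":0.62},{"twist":[0,0,0],"xyz":[-0.032,-0.018,0],"grip":0.62},{"twist":[0,0,0],"xyz":[-0.032,-0.018,-0.15],"grip":0.62},{"twist":[0,0,0],"xyz":[0.6,-0.018,-0.15],"grip":0.62},{"twist":[0,0,0],"xyz":[0.6,-0.018,-0.15],"grip":0.62},{"twist":[0,0,0],"xyz":[0.6,-0.018,-0.15],"grip":0.62},{"twist":[0,0,0],"xyz":[0.6,-0.018,-0.15],"grip":0.62},{"twist":[0,0,0],"xyz":[0.6,-0.018,-0.15],"grip":0.62}]'; python3 -m handwheel '[{"twist":[0,0,0],"xyz":[0.4,0,0],"grip":0.62},{"twist":[0,0,0],"xyz":[0.4,0,0],"grip":0.62},{"twist":[0,0,0],"xyz":[0.4,0,0],"grip":0.62},{"twist":[0,0,0],"xyz":[0.4,0,0],"grip":0.62},{"twist":[0,0,0],"xyz":[0.4,0,0],"grip":0.62},{"twist":[0,0,0],"xyz":[0.4,0,0],"grip":0.62},{"twist":[0,0,0],"xyz":[0.4,0,0],"grip":0.62},{"twist":[0,0,0],"xyz":[0.4,0,0],"grip":0.62}]'
python3 - <<'E'
from h import *
import cv2
im=env.camera('top')[:,:,::-1]
cv2.imwrite('pics/c5.png',cv2.resize(im[125:340,350:510],None,fx=2.75,fy=2.75,interpolation=cv2.INTER_CUBIC))
print(env.sense()['opening'])
E
```

```text
clock: 28.05
tool_pos: [0.3851, -0.0343, 0.1503]
orientation: [[-0.177, 0.984, 0.001], [0.984, 0.177, -0.0], [-0.0, 0.001, -1.0]]
contact_force: [2.7, 0.4, -0.4]
opening: 0.0578
gripper_force: 0.0
clock: 28.72
tool_pos: [0.3505, 0.1604, 0.1497]
orientation: [[-0.177, 0.984, -0.0], [0.984, 0.177, -0.0], [-0.0, -0.0, -1.0]]
contact_force: [0.6, 0.1, 0.2]
opening: 0.0583
gripper_force: 0.0
0.05843075321266355
```

View pics/c5.png

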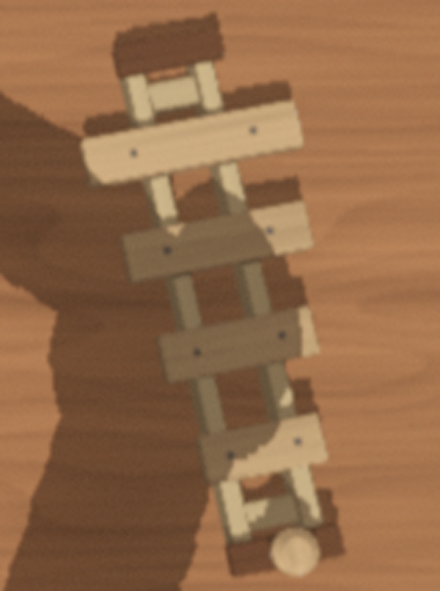

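All four bars lie across the rails in order from the knob, with no pads showing. I'll check the centres from the drill marks.

Run:
```python
from h import *
S=dict(d=(.6533,-.1977),c=(.577,-.2114),b=(.4999,-.2252),a=(.4226,-.2393))
M=dict(d=[(134,153),(253,130)],c=[(167,250),(269,230)],b=[(197,352),(282,335)],a=[(230,455),(298,441)])
for k in S:
    P=[ray('top',((u+.5)/2.75-.5+350,(v+.5)/2.75-.5+125),.049)[:2] for u,v in M[k]]
    d=P[1]-P[0];print(k,((P[0]+P[1])/2-S[k]).round(4),np.arctan2(d[1],d[0])+1.392)
for d in env.recognise('top','glue_stick'):print(d)
```

```text
d [-0.0005 -0.0012] -0.0008064662447870852
c [ 0.0003 -0.0021] -0.0012621813111872715
b [-0.0003 -0.0001] -0.0007781614059227948
a [0.0001 0.0002] 0.0014837741959308204
{'location': [305.4, 142.3], 'confidence': 0.8}
{'location': [434.1, 248.9], 'confidence': 0.37}
{'location': [456.1, 324.7], 'confidence': 0.21}
```

```bash
python3 -c "
from bench import env
print(env.hand_in())"
```

```text
the job is handed in; nothing more can be done
None
```

The job is handed in (no verdict was returned): all four bars lie on their pads in order of length from the knob end, each measured within about 2 mm of centre and square to the rails, and the glue stick was not moved.

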